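Uncover the filter of the benchtop vacuum pump

ROBOT

A 7-joint arm with a two-finger parallel gripper is mounted at the origin on the work surface. World frame = base frame: x ahead of the robot, y to its left, z up, the work surface at z = 0. Lengths are in m, angles in rad, forces in N, time in s.
With the tool pointing down it reaches from about 0.425 to 0.925 m from the base axis. Payload 6.8 kg.
Tool frame: the origin (TCP) lies at the very end of the fingers, on their centre line; the grasp point (between the pads) lies 19 mm behind it (env.pinch_z is the distance from the TCP to the grasp point, in m); z points along the fingers, y is the line along which they close (so a half turn about z gives the same grasp; the last joint's range is limited). The gripper opens to 88 mm and grips with 3 to 60 N. Pads are 20 mm wide; open, the fingers measure 115 mm over their backs; the gripper's body (75 mm by 178 mm) begins 61 mm behind the grasp point.
Start: joints at [1.169, 0.477, 0.022, 1.555, -0.011, 1.109, -0.083], TCP at [0.195, -0.646, 0.223] pointing down, gripper open.
Joint ranges: [-2.96, 2.96], [-0.34, 2.1], [-1.41, 1.46], [0.24, 2.44], [-1.37, 4.51], [0.17, 1.92], [-2.96, 2.96]. Speed limits (rad/s): [2.39, 2.39, 3.14, 3.14, 3.14, 3.14, 3.14].

INTERFACE

Orientations are given as a rotation vector (axis times angle).
In Python, from plant import env, vision, outline_of, landmark_of gives the robot as it stands.
- The arm moves only by the tool jog_arm, never from a script. Its argument "moves" is a list that holds one entry, the list of rows, each a list of 5 numbers: the shift along the tool's x, y, z in mm, then the turn about the tool's z in rad, then the closure, from 0 (fully open) to 1 (shut). A call has 1 to 5 rows; each row is the pose to reach, as a shift and turn from the pose commanded when the call began, along the tool's axes at that moment; what a row does not reach only later rows make up. A row lasts 1/8 s, in which the tool goes at most 62.5 mm and 10.7 degrees, less where a joint would pass 70% of its speed; a pose out of reach is approached as far as the arm can. A call with a gripper value outside its range is refused whole. The fingers move at their own pace and stop on an object; "force" is the grip in N (left out, the last holds). Time passes only in rows, so rows that repeat a pose let the fingers close. It gives the time, the measured TCP pose, the force and the opening at its end, in the units of the state.
- env.read_state(): the state, without advancing time (a new reading comes with each control period).
- vision.camera(name): name is "scene" or "side" or "wrist"; returns a dict with "color" (420x560x3 uint8, red, green, blue), "camera_matrix" (3x3 intrinsics, pixels), "R" (3x3) and "t" (3): a world point X has camera coordinates R X + t. Camera axes: x right, y down, z forward; pixel columns grow to the right and rows downward; lengths in m; the calibration is good to about 2 mm. A picture is of the moment at which its call begins. There is no depth.
- env.hand_in(): hands the job in, once; it reports no verdict.
Trained networks look in a picture, given as the dict that the camera call returned (one of the last four; its "shot" number tells which), for a name from the list of things; names that differ only in an ending like _2 or _b are one class to them, and where a whole thing is asked for, a point or a joint stands for the part that bears it (a point fixed in the world has none). Each returns a list of dicts, best first, with "confidence" (0 to 1); they miss things now and then, are a little off and sometimes report something else, mostly with a low value. They report only what shows in the picture. A call takes as long as a camera call. They do not tell look-alikes from the thing itself.
- outline_of(name, picture): "mask" (420x560 bool, what is visible of it) and "position" ([column, row] in pixels, amid what is visible of it).
- landmark_of(name, picture): "position" ([column, row] in pixels: a listed point, or the origin of a listed thing).
The state is a dict: "clock": time; "q": joint angles; "joint_velocities": joint speeds; "joint_torque": joint torques, N m; "position": TCP position; "eef_rot": TCP orientation; "force": force on the tool from outside, world axes, zero at the start; "torque": the same for the moment, N m; "grip_width": finger opening in m.
Only numpy, scipy, OpenCV 4.12 (cv2) and the standard library are available. Lean on these libraries where they do the work, as an engineer would, in place of code of your own. Each camera call takes 0.05 s, during which the arm holds its last target. There are 200 camera calls.

TASK

The filter of the benchtop vacuum pump is due for a change: with a fingertip press the snap tab in until the filter cover springs loose, then push the cover along its guide rails until it is right off its seat and the filter bay is completely uncovered. Leave the cover lying flat on top of the pump: push it only, do not lift or carry it. Leave the spare filter on the pump and the glassware and other things around it standing where they are.

Things in the scene. Friction and masses are not known exactly. Their poses are not given: they have to be found in the camera images.
- pump: Benchtop vacuum pump, fixed: white box 170 mm (its x) by 340 mm (its y), flat top 105 mm above the bench. Origin on the bench; the box spans x -85 to +85, y -150 to +190 mm. Gauge and switch on its -x face. On top, from -y to +y: snap tab, seated filter cover between two guide rails, bare flat top, spare filter. The cover slides off towards +y of the pump.
- bay (a point): Centre of the filter bay, level with the pump's top, 50 mm to the -y side of the pump's origin, fixed. The bay is an opening under the seated cover, 66 mm (pump x) by 60 mm (pump y: -80 to -20), 20 mm deep; the old filter in it lies 9 mm below the pump's top.
- rails_end (a point): Where the rails end, on the middle line at the pump's top (pump y -25 mm); beyond it the top is bare and the cover is free. The rails begin at y -97 mm, stand 10 mm high, 82 mm apart between their lips, which reach over the cover's side flanges. Behind each rail, y -116 to -97 mm, a spring housing 10 mm high; 74 mm between the two.
- tab_top (a point): Centre of the top of the snap tab's ribbed thumb pad, 40 mm along the pump's x, 35 mm along its y. While up it is 115.5 mm to the -y side of the pump's origin and 9 mm above the pump's top; the pad's front edge is 3 mm behind the seated cover. Moves with the tab.
- tab (a joint): Snap tab pressed straight down, m: 0 up, 0.007 at its stop; spring 3 N at first, 5 N at the stop. At 5 mm the catch is clear and springs kick the cover about 7 mm towards +y: it then stays released if the tab is let go. The tab stays partly down under the cover until the cover has gone 15 mm, then rises.
- catch (a point): Top of the tab's catch, a block 20 mm (pump x) by 8 mm (pump y -88 to -80), part of the tab. With the tab up it stands 5 mm above the pump's top, hidden in a pocket under the cover's rear edge; it rises there again behind the cover once the cover has been pushed past.
- cover: Grey filter cover, loose, about 0.12 kg, 90 by 90 mm: a crown 78 mm wide (x) and 20 mm high with louvres on top, and a flange 5 mm high down each side. Origin under its centre, axes as the pump's. Seated it is 50 mm to the -y side of the pump's origin. Push its upright rear face (y -45 mm). 80 to 125 mm of travel bares the bay and stays clear of the spare filter.
- cover_rear (a point): Middle of the lower rear edge of the cover (its y -45 mm, at its underside).
- rear_left (a point): Lower rear corner of the cover at its x -45 mm.
- rear_right (a point): Lower rear corner of the cover at its x +45 mm.
- spare: The spare filter, a loose round cartridge 52 mm across and 20 mm high, on the pump's top near its +y end; origin at the centre of its underside. Leave it.
- dish: A loose Petri dish, 90 mm across, 15 mm high, on the bench behind the pump; origin under its centre. Leave it.
- beaker: A loose glass beaker, 68 mm across, 85 mm high, on the bench behind the pump; origin under its centre. Leave it.
- flask: A loose conical flask, 68 mm across, 102 mm high, on the bench at one end of the pump; origin under its centre. Leave it.
- bottle: A loose capped bottle, 58 mm across, 110 mm high, on the bench at the other end of the pump; origin under its centre. Leave it.
- marker: A loose marker pen, 132 mm long, 15 mm thick, lying on the bench in front of the pump; origin under its middle. Leave it.
- tube_rack: A loose rack of small tubes, 50 by 100 mm, 66 mm high, on the bench behind the pump; origin under its centre. Leave it.
Not all that is in view belongs to the job. Leave any blue or purple look-alike of the cover alone.

How it is judged:
By the outcome, as a careful person would: the job done as asked, in the order asked, and still so for the second after the job is handed in, with the robot touching nothing.
It also fails if it takes over 38 s, if anything falls off the work surface, if the arm or the gripper's body presses on something with over 40 N, if the wrist force passes 120 N, or if a joint passes its speed limit or range.

## Working session

There is one attempt and no reset: what is moved stays moved. The work goes in short steps, Python scripts to look and compute and a tool call to move; the robot and the scene stay as the last step left them, time stands still between calls to the robot, and variables do not carry over. Pictures are saved under pics/ and viewed, on a budget of 10 in all, crops included, one or two more only if the job needs it, and the job is handed in when it is done.

Besides the shell and the picture viewer there is one more tool, called after "Call:" by a JSON object that holds its "method" and its "body". jog_arm: Moves the arm, as the interface text tells. Its arguments: {"type":"object","properties":{"moves":{"type":"array","items":{"type":"array","items":{"type":"array","items":{"type":"number"}}}},"force":{"type":"number"}},"required":["moves"]}

```bash
mkdir -p pics; ls; cat > h.py <<'E'
from plant import env, vision, outline_of, landmark_of
import numpy as np, cv2
from scipy.spatial.transform import Rotation as Ro
def ray(p,px):
    d=np.linalg.inv(p["camera_matrix"])@np.array([px[0],px[1],1.]); R=p["R"]; return -R.T@p["t"], R.T@d
def onz(p,px,z):
    c,d=ray(p,px); return c+d*(z-c[2])/d[2]
def proj(p,X):
    v=p["camera_matrix"]@(p["R"]@np.array(X)+p["t"]); return v[:2]/v[2]
def save(p,n): cv2.imwrite("pics/"+n,cv2.cvtColor(p["color"],cv2.COLOR_RGB2BGR))
E
python3 - <<'E'
from h import *
s=env.read_state(); print(s["clock"],s["position"],s["eef_rot"],s["force"])
Z=dict(pump=0,bay=.105,rails_end=.105,tab_top=.114,cover=.105,cover_rear=.105,rear_left=.105,rear_right=.105,spare=.105,flask=0,bottle=0)
ims=[]
for c in("scene","side"):
    p=vision.camera(c); ims.append(p["color"]); print(c,"cam",-p["R"].T@p["t"])
    for n,z in Z.items():
        for r in landmark_of(n,p)[:3]: print(n,np.round(r["position"],1),round(r["confidence"],2),np.round(onz(p,r["position"],z),4))
    save(p,c+"0.png")
E
```

```text
pics
0.0 [ 0.19528813 -0.64552486  0.22171496] [-3.10605245e+00 -4.59585279e-01  5.81311124e-04] [ 0.29118909 -0.13122666 -0.26065936]
scene cam [ 1.23645831 -0.37565441  1.0586049 ]
pump [260.4 244.6] 0.65 [ 0.5694 -0.0248  0.    ]
bay [244.8 227.7] 0.57 [ 0.5776 -0.0662  0.105 ]
bay [216.5 227.1] 0.19 [ 0.5435 -0.1192  0.105 ]
rails_end [252.6 219. ] 0.96 [ 0.5652 -0.0393  0.105 ]
tab_top [226.7 242.3] 0.81 [ 0.5982 -0.1216  0.114 ]
cover [246.2 225.9] 0.97 [ 0.5748 -0.0611  0.105 ]
cover [382.8 278.3] 0.93 [0.842  0.1149 0.105 ]
cover [147.1 206.9] 0.92 [ 0.4092 -0.2283  0.105 ]
cover_rear [232.7 238.2] 0.85 [ 0.5892 -0.1028  0.105 ]
cover_rear [139.6 246.1] 0.77 [ 0.5035 -0.2843  0.105 ]
cover_rear [383.6 297.2] 0.76 [0.8782 0.0884 0.105 ]
rear_left [215.6 226.3] 0.82 [ 0.5404 -0.1199  0.105 ]
rear_left [361.6 292.6] 0.72 [0.8463 0.0567 0.105 ]
rear_left [157.1 253.2] 0.61 [ 0.5403 -0.2594  0.105 ]
rear_right [405.7 302.1] 0.92 [0.9103 0.1195 0.105 ]
rear_right [245.8 247.4] 0.91 [ 0.6256 -0.0902  0.105 ]
rear_right [124.2 238.8] 0.72 [ 0.4678 -0.3055  0.105 ]
spare [298.5 172.1]
[... 514 characters left out ...]
2226 0.105 ]
cover_rear [283.7 140.2] 0.86 [ 0.5921 -0.1032  0.105 ]
cover_rear [414.8 154.5] 0.8 [ 0.302  -0.1074  0.105 ]
cover_rear [149.7 235.8] 0.77 [0.7925 0.2004 0.105 ]
rear_left [303.2 137.8] 0.92 [ 0.55   -0.1187  0.105 ]
rear_left [420.5 169.7] 0.8 [ 0.2902 -0.0631  0.105 ]
rear_left [169.6 226.4] 0.67 [0.763  0.1727 0.105 ]
rear_right [133.6 247.4] 0.94 [0.8122 0.2305 0.105 ]
rear_right [365.8 126.8] 0.94 [ 0.4132 -0.1805  0.105 ]
rear_right [413.6 141.4] 0.88 [ 0.3047 -0.1493  0.105 ]
spare [314.6 224.8] 0.61 [0.4897 0.1198 0.105 ]
flask [290.3 133. ] 0.7 [ 0.6026 -0.2461  0.    ]
flask [283.5 137.4] 0.33 [ 0.6172 -0.2261 -0.    ]
bottle [318.7 293.7] 0.97 [0.4645 0.2076 0.    ]
```

```bash
python3 - <<'E'
import cv2,numpy as np
a=cv2.imread("pics/scene0.png");b=cv2.imread("pics/side0.png")
cv2.imwrite("pics/a1.png",cv2.resize(a[130:340,90:430],None,fx=2.35,fy=2.35,interpolation=cv2.INTER_CUBIC))
cv2.imwrite("pics/b1.png",cv2.resize(b[70:330,110:450],None,fx=2.3,fy=2.3,interpolation=cv2.INTER_CUBIC))
E
```

```text
(no output)
```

View pics/a1.png

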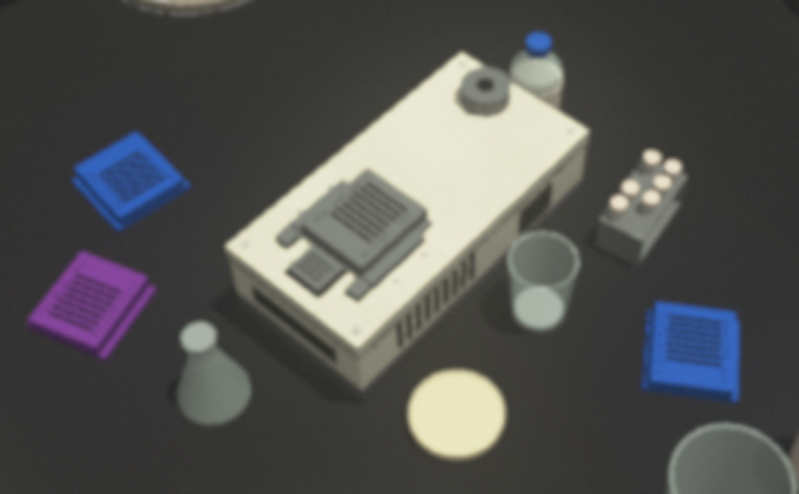

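View pics/b1.png

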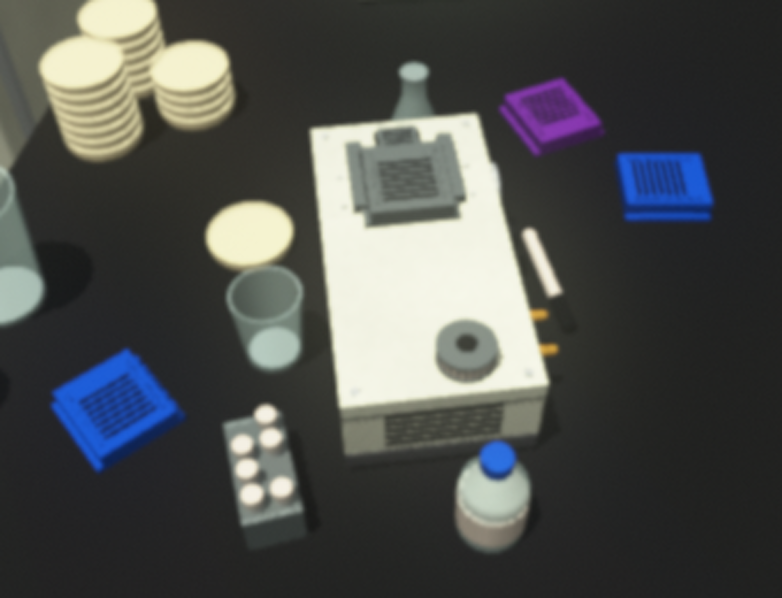

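```bash
cat >> h.py <<'E'
def goal(pose,xp,yp,z):
    """world point for pump coords (m)"""
    a=pose[2]; c,s=np.cos(a),np.sin(a); return np.array([pose[0]+c*xp-s*yp,pose[1]+s*xp+c*yp,z])
def plan(pose,pts):
    s=env.read_state(); R=Ro.from_rotvec(s["eef_rot"]).as_matrix()
    px=np.array([np.cos(pose[2]),np.sin(pose[2]),0]); v=R.T@px
    t=np.arctan2(v[1],v[0])-np.pi/2; t=(t+np.pi/2)%np.pi-np.pi/2
    print("t",s["clock"],"pos",s["position"].round(4),"F",s["force"].round(1),"grip",s["grip_width"],"turn",round(t,3),"q7",round(s["q"][6],2),"tilt",R[:,2].round(3))
    for q in pts: print(q,"->",(R.T@(goal(pose,*q)-s["position"])*1000).round(1))
E
python3 - <<'E'
from h import *
from scipy.optimize import least_squares
C=[(-.085,-.15),(.085,-.15),(-.085,.19),(.085,.19)]
A=np.array([(225,247),(358,345),(461,52),(590,130)])/2.35+[90,130]
B=np.array([(480,114),(310,128),(548,384),(341,408)])/2.3+[110,70]
L=dict(rails_end=(0,-.025,.105),tab_top=(0,-.1155,.114),cover=(0,-.05,.105),cover_rear=(0,-.095,.105),rear_left=(-.045,-.095,.105),rear_right=(.045,-.095,.105))
obs=[]
for c,P in(("scene",A),("side",B)):
    p=vision.camera(c)
    for q,x in zip(C,P): obs.append((p,x,(*q,.105),c+str(q)))
    for n,q in L.items():
        r=[np.array(d["position"]) for d in landmark_of(n,p) if d["confidence"]>.5]
        g=proj(p,goal((.556,-.018,.39),*q)); r=[x for x in r if np.linalg.norm(x-g)<12]
        if r: obs.append((p,r[0],q,c+n))
f=lambda v:np.concatenate([proj(p,goal(v,*q))-x for p,x,q,n in obs])
s=least_squares(f,(.556,-.018,.39),loss="soft_l1"); print(s.x)
for o,e in zip(obs,f(s.x).reshape(-1,2)): print(o[3],e.round(1))
np.save("pose.npy",s.x)
plan(s.x,[(0,-.1185,.223),(0,-.1185,.15)])
E
```

```text
[ 0.56198568 -0.01645826  0.31181319]
scene(-0.085, -0.15) [ 0.5 -0.6]
scene(0.085, -0.15) [0.1 0.9]
scene(-0.085, 0.19) [ 0.2 -0.1]
scene(0.085, 0.19) [-0.4 -0.2]
scenerails_end [0.5 0. ]
scenetab_top [ 0.1 -1.1]
scenecover [1.2 1. ]
scenecover_rear [-0.7  0.7]
scenerear_left [-1.3  4.9]
scenerear_right [-2.1  4.5]
side(-0.085, -0.15) [-1.4  0.4]
side(0.085, -0.15) [0.5 1. ]
side(-0.085, 0.19) [0.4 0.8]
side(0.085, 0.19) [-0.2  0.5]
siderails_end [-0.1 -1. ]
sidetab_top [-5.5  1.7]
sidecover [1.2 2.4]
sidecover_rear [ 1.7 -0.1]
siderear_right [ 1.  -1.4]
t 1.9 pos [ 0.1955 -0.6461  0.2227] F [ 0.5 -0.1  0.2] grip 0.08773787731041616 turn 1.553 q7 -0.08 tilt [ 0. -0. -1.]
(0, -0.1185, 0.223) -> [ 5.353e+02 -3.781e+02 -4.000e-01]
(0, -0.1185, 0.15) -> [ 535.3 -378.1   72.6]
```

The grey unit seated on the white pump (scene px ~246,226; side ~285,150) is the target: it sits between the rails behind the tab. The blue ones (147,207 and 383,278) and the purple one (~130,258) are look-alikes on the bench. The crop confirms this, and the pump pose fits to about 1 px.

Call:
{"method": "jog_arm", "body": {"moves": [[[50,-35,0,-0.15,1],[100,-70,0,-0.3,1],[150,-106,0,-0.45,1],[200,-141,0,-0.6,1],[250,-177,0,-0.75,1]]], "force": 20}}

```text
clock: 2.52
position: [0.3846, -0.4028, 0.223]
eef_rot: [2.719, 1.572, 0.0]
force: [0.2, -0.3, 0.4]
grip_width: 0.0411
```

```bash
python3 -c "
from h import *
plan(np.load('pose.npy'),[(0,-.1185,.223)])"
```

```text
t 2.525 pos [ 0.3846 -0.4028  0.223 ] F [ 0.2 -0.3  0.4] grip 0.04111006530439373 turn -0.834 q7 0.1 tilt [ 0.001 -0.001 -1.   ]
(0, -0.1185, 0.223) -> [343.7  48.8  -0. ]
```

Call:
{"method": "jog_arm", "body": {"moves": [[[57,8,0,-0.16,1],[115,16,0,-0.32,1],[172,24,0,-0.48,1],[229,32,0,-0.64,1],[286,40,0,-0.8,1]]]}}

```text
clock: 3.15
position: [0.5629, -0.1759, 0.223]
eef_rot: [1.892, 2.507, -0.0]
force: [0.4, -0.8, -0.1]
grip_width: 0.0005
```

```bash
python3 -c "
from h import *
plan(np.load('pose.npy'),[(0,-.1185,.223),(0,-.1185,.13)])"
```

```text
t 3.15 pos [ 0.5629 -0.1759  0.223 ] F [ 0.4 -0.8 -0.1] grip 0.0005013561163809471 turn -0.034 q7 0.3 tilt [ 0.001 -0.    -1.   ]
(0, -0.1185, 0.223) -> [35.2 46.8 -0. ]
(0, -0.1185, 0.13) -> [35.3 46.8 93. ]
```

Call:
{"method": "jog_arm", "body": {"moves": [[[35,47,20,-0.034,1],[35,47,60,-0.034,1],[35,47,85,-0.034,1],[35,47,85,-0.034,1]]]}}

```text
clock: 3.65
position: [0.5963, -0.1307, 0.1358]
eef_rot: [-1.853, -2.532, 0.003]
force: [-0.8, -0.6, -0.6]
grip_width: 0.0
```

```bash
python3 - <<'E'
from h import *
P=np.load('pose.npy')
plan(P,[(0,-.1185,.114),(0,-.1185,.107)])
ims=[]
for c in("scene","wrist","side"):
    p=vision.camera(c); 
    for n in("tab_top","cover_rear"): print(c,n,[(np.round(r["position"]),round(r["confidence"],2)) for r in landmark_of(n,p)[:2]])
    im=p["color"].copy()
    u=proj(p,goal(P,0,-.1155,.114)) if c!="wrist" else (280,210)
    if c!="wrist":
        x,y=int(u[0])-70,max(0,int(u[1])-65); im=cv2.resize(im[y:y+130,x:x+140],(400,371),interpolation=cv2.INTER_CUBIC)
    else: im=cv2.resize(im,(400,300))
    ims.append(im)
W=np.zeros((600,800,3),np.uint8)
W[:300,:400]=ims[1]; W[:300,400:]=cv2.resize(ims[0],(400,371))[36:336]; W[300:,:400]=ims[2][36:336]
cv2.imwrite("pics/c.png",W[:,:,::-1])
E
```

```text
t 3.65 pos [ 0.5963 -0.1307  0.1358] F [-0.8 -0.6 -0.6] grip 4.4138745746932946e-05 turn -0.005 q7 0.18 tilt [-0.004  0.001 -1.   ]
(0, -0.1185, 0.114) -> [ 0.8  2.4 21.8]
(0, -0.1185, 0.107) -> [ 0.8  2.5 28.8]
scene tab_top [(array([226., 243.]), 0.59)]
scene cover_rear [(array([141., 243.]), 0.96), (array([382., 299.]), 0.65)]
wrist tab_top [(array([284., 237.]), 0.73)]
wrist cover_rear [(array([ 70., 276.]), 0.94), (array([281., 199.]), 0.59)]
side tab_top [(array([285., 130.]), 0.44), (array([348., 192.]), 0.41)]
side cover_rear [(array([148., 234.]), 0.94), (array([355., 135.]), 0.89)]
```

View pics/c.png

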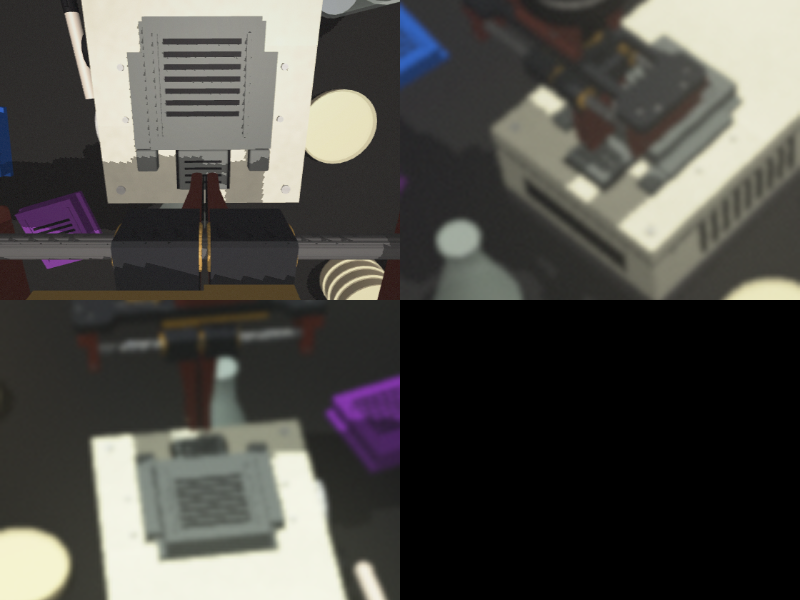

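The wrist view shows the closed fingertips (crop 207,175) centred over the ribbed tab (203,168), and the cover (203,85) is seated. Pressing now.

Call:
{"method": "jog_arm", "body": {"moves": [[[1,2,12,0,1],[1,2,20,0,1],[1,2,24,0,1],[1,2,27,0,1],[1,2,28.5,0,1]]]}}

```text
clock: 4.72
position: [0.5988, -0.1291, 0.1091]
eef_rot: [-1.855, -2.534, 0.001]
force: [-2.6, -0.4, 4.9]
grip_width: 0.0007
```

```bash
python3 - <<'E'
from h import *
P=np.load('pose.npy')
plan(P,[(0,-.1185,.107)])
p=vision.camera("wrist")
for n in("tab_top","cover_rear","cover"): print(n,[(np.round(r["position"]),round(r["confidence"],2),onz(p,r["position"],.105).round(3)) for r in landmark_of(n,p)[:3]],proj(p,goal(P,0,-.095,.105)))
save(p,"d.png")
E
```

```text
t 4.725 pos [ 0.5988 -0.1291  0.1091] F [-2.6 -0.4  4.9] grip 0.0006605364050960457 turn -0.005 q7 0.16 tilt [-0.001  0.    -1.   ]
(0, -0.1185, 0.107) -> [-0.  -0.5  2.1]
tab_top [] [284.41873072 216.25280553]
cover_rear [(array([283., 198.]), 0.91, array([ 0.588, -0.098,  0.105])), (array([ 52., 295.]), 0.82, array([ 0.483, -0.189,  0.105])), (array([485., 189.]), 0.54, array([ 0.682, -0.063,  0.105]))] [284.41873072 216.25280553]
cover [(array([ 73., 339.]), 0.74, array([ 0.498, -0.214,  0.105])), (array([374., 198.]), 0.61, array([ 0.631, -0.084,  0.105])), (array([282., 102.]), 0.56, array([ 0.573, -0.054,  0.105]))] [284.41873072 216.25280553]
```

View pics/d.png

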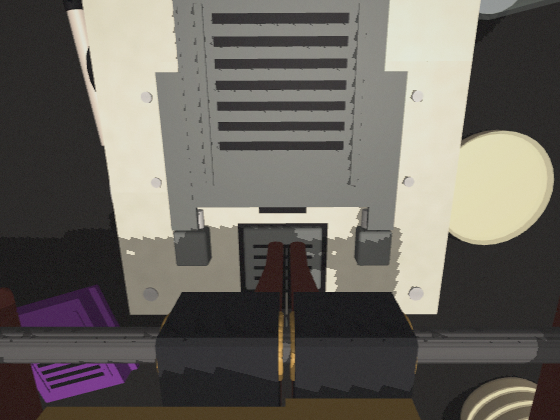

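The cover has sprung loose: there is a gap behind it at row ~208, the springs show at (200,215) and (366,215), and the tab is down. Next I raise and spread the fingers for a two-point push.

Call:
{"method": "jog_arm", "body": {"moves": [[[0,0,-4,0,1],[0,0,-9,0,0.6],[0,0,-9,0,0.55],[0,0,-9,0,0.55],[0,0,-9,0,0.55]]]}}

```text
clock: 5.55
position: [0.5993, -0.1293, 0.118]
eef_rot: [-1.856, -2.535, 0.0]
force: [-0.5, -0.3, 0.2]
grip_width: 0.0371
```

```bash
python3 - <<'E'
from h import *
plan(np.load('pose.npy'),[(0,-.1185,.118),(0,-.098,.118),(0,-.055,.118),(0,-.005,.118)])
E
```

```text
t 5.55 pos [ 0.5993 -0.1293  0.118 ] F [-0.5 -0.3  0.2] grip 0.037064437874093824 turn -0.005 q7 0.17 tilt [-0.  0. -1.]
(0, -0.1185, 0.118) -> [ 0.4 -0.9 -0. ]
(0, -0.098, 0.118) -> [20.9 -1.  -0. ]
(0, -0.055, 0.118) -> [63.9 -1.2 -0. ]
(0, -0.005, 0.118) -> [113.9  -1.4  -0. ]
```

Push gently (up to 10 mm per row).

Call:
{"method": "jog_arm", "body": {"moves": [[[8,-1,0,-0.005,0.55],[15,-1,0,-0.005,0.55],[22,-1,0,-0.005,0.55],[29,-1,0,-0.005,0.55],[37,-1,0,-0.005,0.55]]]}}

```text
clock: 6.18
position: [0.5871, -0.094, 0.1182]
eef_rot: [1.849, 2.539, -0.0]
force: [0.4, -0.3, 1.2]
grip_width: 0.0397
```

Call:
{"method": "jog_arm", "body": {"moves": [[[8,0,0,0,0.55],[16,0,0,0,0.55],[23,0,0,0,0.55],[29,0,0,0,0.55],[34,0,0,0,0.55]]]}}

```text
clock: 6.8
position: [0.5767, -0.0617, 0.1182]
eef_rot: [1.849, 2.539, 0.0]
force: [-0.4, -1.0, 0.1]
grip_width: 0.0398
```

```bash
python3 - <<'E'
from h import *
P=np.load('pose.npy')
plan(P,[(0,-.005,.118)])
p=vision.camera("wrist")
for n in("cover_rear","cover"): print(n,[(np.round(r["position"]),round(r["confidence"],2),onz(p,r["position"],.105).round(3)) for r in landmark_of(n,p)[:3]])
save(p,"e.png")
E
```

```text
t 6.8 pos [ 0.5767 -0.0617  0.1182] F [-0.4 -1.   0.1] grip 0.03983853166274772 turn 0.0 q7 0.05 tilt [ 0. -0. -1.]
(0, -0.005, 0.118) -> [42.5 -0.2  0.2]
cover_rear [(array([ 72., 353.]), 0.97, array([ 0.473, -0.166,  0.105])), (array([285., 235.]), 0.63, array([ 0.573, -0.053,  0.105]))]
cover []
```

View pics/e.png

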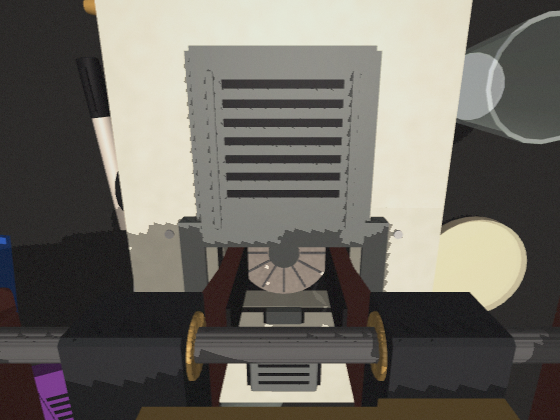

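The cover is moving straight, with its rear edge at row ~245 and the bay opening at (285,260). It has gone about 57 mm, so I push on to about 100 mm.

Call:
{"method": "jog_arm", "body": {"moves": [[[8,0,0,0,0.55],[16,0,0,0,0.55],[24,0,0,0,0.55],[31,0,0,0,0.55],[36,0,0,0,0.55]]]}}

```text
clock: 7.58
position: [0.5656, -0.027, 0.1182]
eef_rot: [1.849, 2.54, 0.0]
force: [0.3, -0.2, -0.3]
grip_width: 0.0393
```

Call:
{"method": "jog_arm", "body": {"moves": [[[3,0,0,0,0.55],[5,0,0,0,0.55],[6,0,0,0,0.55],[6,0,0,0,0.55]]]}}

```text
clock: 8.07
position: [0.5639, -0.022, 0.1182]
eef_rot: [-1.85, -2.539, -0.0]
force: [-0.0, 0.5, -0.2]
grip_width: 0.0396
```

Call:
{"method": "jog_arm", "body": {"moves": [[[-8,0,0,0,0.55],[-20,0,0,0,0.55],[-20,0,-40,0,0.55],[-20,0,-90,0,0.55],[-40,0,-120,0,0.55]]]}}

```text
clock: 8.7
position: [0.5771, -0.0595, 0.2409]
eef_rot: [1.846, 2.54, 0.003]
force: [0.4, 0.2, 0.1]
grip_width: 0.0396
```

Call:
{"method": "jog_arm", "body": {"moves": [[[-50,0,-30,0,0.55],[-100,0,-60,0,0.55],[-150,0,-60,0,0.55],[-150,0,-60,0,0.55]]]}}

```text
clock: 9.2
position: [0.6219, -0.2096, 0.2974]
eef_rot: [1.86, 2.531, -0.003]
force: [0.1, -0.6, -0.4]
grip_width: 0.0393
```

```bash
python3 - <<'E'
from h import *
P=np.load('pose.npy')
plan(P,[])
c,s=np.cos(P[2]),np.sin(P[2])
for k in("scene","side"):
    p=vision.camera(k); save(p,k+"9.png")
    for n,z in dict(cover=.105,cover_rear=.105,rear_left=.105,rear_right=.105,spare=.105,flask=0,bottle=0).items():
        for r in landmark_of(n,p)[:4]:
            d=onz(p,r["position"],z)[:2]-P[:2]; print(k,n,np.round(r["position"]),round(r["confidence"],2),"pump mm",(1000*np.array([c*d[0]+s*d[1],-s*d[0]+c*d[1]])).round())
a=cv2.imread("pics/scene9.png");b=cv2.imread("pics/side9.png")
cv2.imwrite("pics/f.png",np.hstack([cv2.resize(a[130:340,90:430],(400,247)),cv2.resize(b[70:280,110:450],(400,247))]))
cv2.imwrite("pics/f.png",np.vstack([cv2.resize(a[130:320,90:430],(537,300)),cv2.resize(b[90:280,110:450],(537,300))]))
E
```

```text
t 9.2 pos [ 0.6219 -0.2096  0.2974] F [ 0.1 -0.6 -0.4] grip 0.039275349082120166 turn -0.008 q7 0.37 tilt [-0.001 -0.002 -1.   ]
scene cover [277. 199.] 0.97 pump mm [-2. 57.]
scene cover [147. 206.] 0.66 pump mm [-212. -154.]
scene cover [127. 259.] 0.66 pump mm [-132. -276.]
scene cover_rear [137. 197.] 0.88 pump mm [-251. -152.]
scene cover_rear [262. 211.] 0.82 pump mm [-3.  8.]
scene cover_rear [385. 295.] 0.82 pump mm [332.   8.]
scene cover_rear [140. 245.] 0.67 pump mm [-138. -234.]
scene rear_left [158. 255.] 0.75 pump mm [ -91. -227.]
scene rear_left [247. 201.] 0.63 pump mm [-50.   9.]
scene rear_left [360. 296.] 0.59 pump mm [294. -25.]
scene rear_left [150. 193.] 0.56 pump mm [-237. -123.]
scene rear_right [127. 242.] 0.89 pump mm [-167. -248.]
scene rear_right [401. 302.] 0.73 pump mm [366.  17.]
scene rear_right [276. 221.] 0.7 pump mm [40.  9.]
scene rear_right [122. 208.] 0.67 pump mm [-252. -193.]
scene spare [295. 170.] 0.66 pump mm [-29. 155.]
scene flask [183. 295.] 0.89 pump mm [ -35. -226.]
scene flask [265. 212.] 0.67 pump mm [-55.  73.]
scene bottle [253. 218
[... 405 characters left out ...]
.77 pump mm [-162.  -89.]
side cover_rear [149. 236.] 0.71 pump mm [288. 135.]
side rear_left [421. 167.] 0.89 pump mm [-277.   32.]
side rear_left [344. 137.] 0.81 pump mm [-136.  -83.]
side rear_left [310. 169.] 0.77 pump mm [-41.   6.]
side rear_left [166. 224.] 0.73 pump mm [256. 112.]
side rear_right [411. 140.] 0.82 pump mm [-281.  -51.]
side rear_right [132. 244.] 0.81 pump mm [318. 150.]
side rear_right [269. 173.] 0.8 pump mm [46.  4.]
side rear_right [369. 129.] 0.58 pump mm [-198. -103.]
side spare [315. 223.] 0.76 pump mm [-28. 147.]
side flask [291. 133.] 0.62 pump mm [ -33. -232.]
side bottle [318. 294.] 0.59 pump mm [-23. 244.]
side bottle [288. 162.] 0.3 pump mm [ -11. -126.]
```

View pics/f.png

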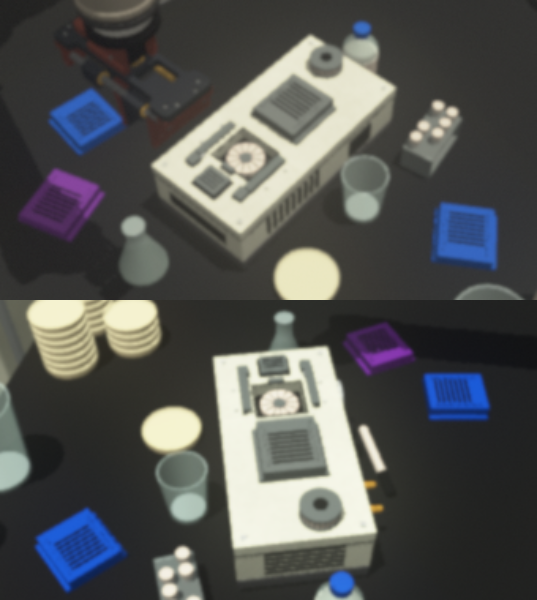

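The bay is fully open with the old filter visible (scene crop 245,157). The cover lies flat and square beyond the rails (293,107), the spare and the other things haven't moved, and the arm is clear.

```bash
python3 -c "
from plant import env
print(env.hand_in())"
```

```text
the job is handed in; nothing more can be done
None
```

The filter bay is uncovered and the cover is lying flat on top of the pump; I handed the job in at about 10 s of the 38 s allowed. I pressed the snap tab with the closed fingertips until the cover sprang loose. Then I spread the fingers to about 40 mm and pushed the cover's rear face straight along the rails, without lifting it.

- **Cover:** both cameras put its rear edge at pump y +4 to +9 mm, about 100 mm of travel. It is square, clear of the rails, and about 25 mm short of the spare filter.
- **Bay:** the pictures show it fully open with the old filter in it.
- **Other things:** the spare, flask and bottle read where they were before, to within a few mm. The dish, beaker, tube rack and marker I checked only by eye in the last picture, where they look undisturbed.
- **Force:** the readings I saw stayed at about 5 N or less, and the arm was clear of everything at the end.
- **Disagreements:** the two cameras differ by up to 9 mm on the cover's centre (48 and 57 mm). The networks also gave false reports on the look-alikes and a few weak false "flask" and "bottle" hits on the pump, which I discarded against the pictures. No check failed.

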